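# Bring the camper van's water pump back on

## Task

The camper van's water pump has lost power. On the low control panel on the worktop, push the popped-out round breaker button fully home, then press the raised near end of the wide master rocker until it has tipped fully over, and then do the same with the narrow pump rocker. Do not press the square key, and do not move the mug, the soap bottle or the jar; finish with the hand clear.

Things in the scene. Friction and masses are not known exactly. Their poses are not given: they have to be found in the camera images.
- console: Control panel fixed on the worktop: grey box 120 (x) by 270 (y) by 40 mm high, flat dark top. Origin: centre of its underside; x away from the robot, y along it, z up; yaw within 0.45 rad. On top, in a row along y at -93, -31, 31, 93 mm, in any order: wide rocker, narrow rocker, round button, square key, all white on black bezels, none over 28 mm above the panel top.
- breaker_top (a point): Centre of the top face of the round breaker button, 28 mm in diameter, in a round bezel 42 mm wide and 10 mm high. 25 mm above the panel's top face when popped out, 17 mm when fully home. It moves straight down with about 3 N.
- breaker (a joint): Travel of the breaker button in m: 0 popped out, 0.008 fully home; starts between 0 and 0.001. No spring: it stays where it is pushed.
- master_press (a point): Point on the wide master rocker, a V-shaped see-saw 42 mm wide, 54 mm long (along panel x), in an 8 mm high bezel. Off: the half nearer the robot stands up 25 degrees, the far half is level. This point is on top of the near half, 22 mm from the pivot, moving with it: 25 mm over the panel top when off, 16 mm when on (near half level). Pushed straight down it yields at about 3 N, up to its stop.
- master (a joint): Angle of the master rocker in rad: 0 is off (near half up), 0.44 is the stop, on (near half pressed level, far half up); it starts between 0 and 0.04. No spring: friction keeps it where it is left.
- pump_press (a point): Point on the narrow pump rocker, a V-shaped see-saw 20 mm wide, 54 mm long (along panel x), in an 8 mm high bezel. Off: the half nearer the robot stands up 25 degrees, the far half is level. This point is on top of the near half, 22 mm from the pivot, moving with it: 25 mm over the panel top when off, 16 mm when on (near half level). Pushed straight down it yields at about 3 N, up to its stop.
- pump (a joint): Angle of the pump rocker in rad: 0 is off (near half up), 0.44 is the stop, on (near half pressed level, far half up); it starts between 0 and 0.04. No spring: friction keeps it where it is left.
- key_top (a point): Centre of the top face of the square key, 28 mm wide, in a square bezel 42 mm wide and 10 mm high; 19 mm above the panel's top face. A spring key: not to be pressed.
- key (a joint): Travel of the square key in m: 0 at rest, 0.005 fully pressed; springs back.
- mug: Loose white mug, 76 mm in diameter, 85 mm high, standing on the worktop near one end or behind the panel; origin at the centre of its foot, z up.
- soap: Loose soap bottle, 56 mm in diameter, 150 mm high, standing near one end or behind the panel; origin at the centre of its foot, z up.
- jar: Loose glass jar with a steel lid, 48 mm in diameter, 65 mm high, standing near one end or behind the panel; origin at the centre of its foot, z up.

How it is judged (in metres and radians):
On the way, in this order (a step that is already met when the one before it is completed fails the run):
1. the breaker button is pushed home (value of joint breaker above 0.0065 m), for 0.1 s.
2. the master rocker is tipped over (value of joint master above 0.38 rad), for 0.1 s.
3. the pump rocker is tipped over (value of joint pump above 0.38 rad), for 0.1 s.
At the end, for the whole second after the job is handed in: The breaker is in by at least 6.5 of its 8 mm, both rockers are tipped to at least 0.38 of 0.44 rad, the square key is up, and the mug, bottle and jar stand upright within 15 mm of where they began (value of joint breaker above 0.0065 m and value of joint each of master, pump above 0.38 rad and value of joint key below 0.001 m and distance of each of mug, soap, jar from where it was at the start of the episode below 0.015 m and angle between each of mug, soap, jar's own z axis and vertical below 0.15 rad); the robot touches nothing.
It fails at once if the master rocker is pressed before the breaker is home (value of joint master above 0.15 rad and value of joint breaker below 0.006 m).
It fails at once if the pump rocker is pressed before the master rocker is over (value of joint pump above 0.15 rad and value of joint master below 0.35 rad).
It fails at once if the square key is pressed (value of joint key above 0.002 m).
It fails at once if the mug, the soap bottle or the jar is lifted, pushed away or tipped (distance of any of mug, soap, jar from where it was at the start of the episode above 0.015 m or angle between any of mug, soap, jar's own z axis and vertical above 0.2 rad).
It also fails if it takes over 42 s, if anything falls off the work surface, if the arm or the gripper's body presses on something with over 40 N, if the wrist force passes 120 N, or if a joint passes its speed limit or range.

## Robot

A 7-joint arm with a two-finger parallel gripper is mounted at the origin on the work surface. World frame = base frame: x ahead of the robot, y to its left, z up, the work surface at z = 0. Lengths are in mm, angles in rad, forces in N, time in s.
With the tool pointing down it reaches from about 425 to 975 mm from the base axis. Payload 16.7 kg.
Tool frame: the origin (TCP) lies between the finger pads; the fingertips stand env.tcp_to_tips ahead of it and the grasp point (between the pads) lies 5 mm behind it (env.tcp_to_tips is the distance from the TCP to the fingertips, in mm); z points along the fingers, y is the line along which they close (so a half turn about z gives the same grasp; the last joint's range is limited). The gripper opens to 85 mm and grips with 20 to 120 N. Pads are 22 mm wide; open, the fingers measure 114 mm over their backs; the gripper's body (76 mm by 85 mm) begins 54 mm behind the grasp point. The pads swing forward as they close: fully open they stand 13 mm farther back than shut.
Start: joints at [1, 0.426, 0.074, 1.606, -0.034, 1.111, -0.067], TCP at [276.313, -615.815, 245.302] pointing down, gripper open.
Joint ranges: [-2.85, 2.85], [-0.5, 2.14], [-1.23, 1.37], [0.21, 2.46], [-1.02, 4.16], [0.16, 2.05], [-2.73, 2.73]. Speed limits (rad/s): [1.89, 1.89, 2.39, 2.39, 3.01, 3.01, 3.01].

## Interface

Orientations are given as a unit quaternion [w, x, y, z].
In Python, from workcell import env gives the robot as it stands.
- The arm moves only by the tool jog_arm, never from a script. Its argument "plan" is text: rows parted by semicolons, each of 5 numbers parted by spaces: the shift along the tool's x, y, z in units of 0.06 m (1.0 is 0.06 m), then the turn about the tool's z in units of 30 degrees (1.0 is 30 degrees), then the closure, from 0 (fully open) to 1 (shut). A call has 1 to 20 rows; each row shifts and turns the commanded pose from where the row before left it, along the tool's axes as they then stand; what a row does not reach is not made up. A row lasts 1/8 s, in which the tool goes at most 62.5 mm and 10.7 degrees, less where a joint would pass 70% of its speed; a pose out of reach is approached as far as the arm can. A call with a number of a shift or a turn outside -1 to 1 is refused whole. A call with a gripper value outside its range is refused whole. The fingers move at their own pace and stop on an object; "squeeze" is the grip in N (left out, the last holds). Time passes only in rows, so rows that do not move let the fingers close. It gives the time, the measured TCP pose, the force, the opening and the grip force at its end, in the units of the state.
- env.observe(): the state, without advancing time (a new reading comes with each control period).
- env.snapshot(name): name is "scene" or "top" or "wrist"; returns a dict with "img" (384x512x3 uint8, red, green, blue), "camera_matrix" (3x3 intrinsics, pixels), "xyz" and "orientation" of the camera in the world. Camera axes: x right, y up, looking along -z (the intrinsics and any distortion apply to the point x, -y, -z); pixel columns grow to the right and rows downward; lengths in mm; the calibration is good to about 2 mm. The wrist camera is an equidistant fisheye: a pixel r from the principal point sees the ray r / f radians off the axis. A picture is of the moment at which its call begins. There is no depth.
- env.hand_in(): hands the job in; it is judged then, once.
Trained networks look in a picture, given as the dict that the camera call returned (one of the last four; its "shot" number tells which), for a name from the list of things; names that differ only in an ending like _2 or _b are one class to them, and where a whole thing is asked for, a point or a joint stands for the part that bears it (a point fixed in the world has none). Each returns a list of dicts, best first, with "conf" (0 to 1); they miss things now and then, are a little off and sometimes report something else, mostly with a low value. They report only what shows in the picture. A call takes as long as a camera call.
- env.spot_in(picture, name): "location" ([x, y, z] in mm, in world coordinates, good to about 4 mm: the middle of the surface that is visible of it).
The state is a dict: "time_s": time; "joints": joint angles; "joint_velocities": joint speeds; "effort": joint torques, N m; "tcp_pos": TCP position; "ee_rot": TCP orientation; "contact_force": force on the tool from outside, world axes, zero at the start; "moment": the same for the moment, N m; "opening": opening from 0.0 (shut) to 1.0 (fully open); "gripper_force": force on a finger pad.
Only numpy, scipy, OpenCV 4.12 (cv2) and the standard library are available. Lean on these libraries where they do the work, as an engineer would, in place of code of your own. Each camera call takes 0.05 s, during which the arm holds its last target. There are 200 camera calls.

## Working session

There is one attempt and no reset: what is moved stays moved. The work goes in short steps, Python scripts to look and compute and a tool call to move; the robot and the scene stay as the last step left them, time stands still between calls to the robot, and variables do not carry over. Pictures are saved under pics/ and viewed, at most 10 in all, crops included, and the job is handed in when it is done.

Besides the shell and the picture viewer there is one more tool, called as a command line: name --argument value ..., lists and objects as JSON in quotes. jog_arm: Moves the arm, as the interface text tells. Its arguments: {"type":"object","properties":{"plan":{"type":"string"},"squeeze":{"type":"number"}},"required":["plan"]}

```bash
mkdir -p pics; ls; python3 - <<'E'
from workcell import env
import cv2,numpy as np
s=env.observe(); print(s, env.tcp_to_tips)
for c in ["scene","top"]:
    p=env.snapshot(c); cv2.imwrite(f"pics/{c}1.png",p["img"][:,:,::-1]); print(c,p["xyz"],p["orientation"],p["camera_matrix"])
    for n in ["console","breaker_top","master_press","pump_press","key_top","breaker","master","pump","mug","soap","jar"]:
        try: print(n,[(np.round(d["location"],1).tolist(),round(d["conf"],2)) for d in env.spot_in(p,n)[:2]])
        except Exception as e: print(n,e)
E
```

```text
pics
{'time_s': 0.0, 'joints': array([ 0.9995222 ,  0.42674588,  0.07384425,  1.60660838, -0.03408896,
        1.11081106, -0.06707115]), 'joint_velocities': array([ 0.0006989 , -0.00146465,  0.00030995, -0.00086781, -0.00138536,
       -0.00101295, -0.00105805]), 'effort': array([ 1.52328212e-03, -9.49834871e+01,  3.76063406e+00, -4.63504064e+01,
        1.91481784e-02,  1.03214511e-02, -7.71933514e-05]), 'tcp_pos': array([ 276.14490079, -615.49672272,  244.60053452]), 'ee_rot': array([-6.29126951e-04,  9.77844554e-01,  2.09331307e-01, -1.88492091e-04]), 'contact_force': array([0.33420073, 0.05700627, 0.50303441]), 'moment': array([ 0.01283544, -0.0102456 , -0.05460278]), 'gripper_force': 0.0, 'opening': 0.9995369575387676} 14.0
scene [1252.97257141  124.68187426  805.87307264] [0.6045752  0.23725857 0.27843624 0.7075807 ] [[390.04742248   0.         254.25991009]
 [  0.         390.04742248 193.74087044]
 [  0.           0.           1.        ]]
console [([597.8, 16.6, 40.1], 0.86)]
breaker_top []
master_press [([566.3, -18.9, 55.1], 0.77), ([584.7, -80.3, 64.0], 0.23)]
pump_press
[... 181 characters left out ...]
7.4, 2.7, 53.6], 0.86)]
top [ 512.18437788   40.30755066 1039.99174221] [ 0.71285818  0.03348998 -0.05050986 -0.69868476] [[496.03692525   0.         244.92235427]
 [  0.         496.03692525 189.53413683]
 [  0.           0.           1.        ]]
console [([556.4, 19.3, 44.1], 0.69)]
breaker_top []
master_press [([569.6, -15.8, 60.5], 0.96)]
pump_press [([545.4, 102.3, 56.0], 0.56), ([573.8, -80.3, 63.5], 0.2)]
key_top [([554.5, 38.0, 58.8], 0.45), ([547.9, 98.2, 59.2], 0.17)]
breaker [([574.7, -78.7, 62.9], 0.51)]
master [([568.1, -22.2, 58.9], 0.7)]
pump [([548.7, 102.7, 57.8], 0.82)]
mug [([542.8, 252.9, 22.5], 0.81)]
soap [([626.7, -196.6, 99.7], 0.87)]
jar [([717.7, 6.0, 62.3], 0.57)]
```

View pics/top1.png

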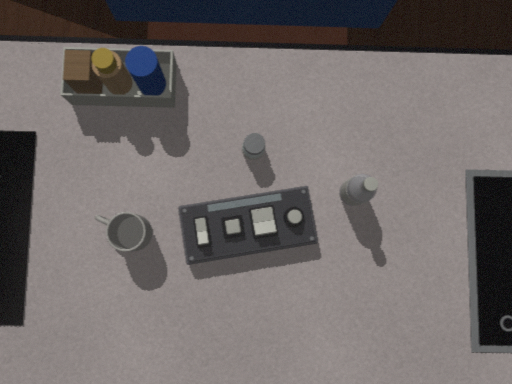

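View pics/scene1.png

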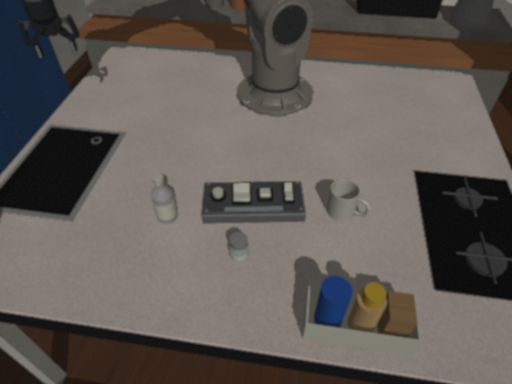

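The top view shows the panel from about (180,205) to (315,240). From left to right it has the narrow rocker (202,232), square key (233,227), wide rocker (264,221) and round button (294,216). The soap is at (360,190), the jar at (255,147) and the mug at (127,232). The scene view agrees. Next I fit the panel pose by aligning the model in the top image.

```bash
cat > h.py <<'E'
from workcell import env
import cv2,numpy as np
from scipy.spatial.transform import Rotation as R
def proj(p,P):
    q=np.array(p["orientation"]); r=R.from_quat([q[1],q[2],q[3],q[0]])
    c=r.inv().apply(np.atleast_2d(P)-p["xyz"])*[1,-1,-1]
    u=c@np.array(p["camera_matrix"]).T; return u[:,:2]/u[:,2:]
def pts(v,P):
    x,y,t=v; return (np.asarray(P,float)@R.from_euler('z',t).as_matrix().T)+[x,y,0]
E
python3 - <<'E'
from h import *
from scipy.optimize import least_squares
p=env.snapshot("top"); s=env.snapshot("scene")
def nudge(p,guess,r=10):
    g=cv2.cvtColor(p["img"],cv2.COLOR_RGB2GRAY); u,v=np.round(guess).astype(int)
    w=g[v-r:v+r+1,u-r:u+r+1].astype(float); m=(w>(w.max()+w.min())/2)
    ys,xs=np.nonzero(m); return np.array([u-r+xs.mean(),v-r+ys.mean()])
# centres of round button (y=-93) and key (y=31), tops
mod=np.array([[0,-93,65],[0,31,59.]])
ot=np.array([nudge(p,(294,216)),nudge(p,(233,227))]); osn=np.array([nudge(s,(218,193),7),nudge(s,(265,193),7)])
g=cv2.cvtColor(p["img"],cv2.COLOR_RGB2GRAY)
f=lambda v:(proj(p,pts(v,mod))-ot).ravel()
f2=lambda v:np.r_[f(v),(proj(s,pts(v,mod))-osn).ravel()]
for F in (f,f2):
    o=least_squares(F,[558,15,0.15],x_scale=[10,10,.1]); print(o.x,F(o.x).round(2))
v=o.x
for n,P in dict(breaker=[0,-93,65],master=[-22,-31,65],key=[0,31,59],pump=[-22,93,65]).items(): print(n,pts(v,[P]).round(1))
def draw(p,name,k,box):
    im=cv2.resize(p["img"][:,:,::-1],None,fx=k,fy=k,interpolation=cv2.INTER_CUBIC)
    D=lambda P:(proj(p,pts(v,P))*k+k/2).astype(int)
    for z in(40,): cv2.polylines(im,[D([[-60,-135,z],[60,-135,z],[60,135,z],[-60,135,z]])],True,(0,255,0),1)
    for P in([0,-93,65],[-22,-31,65],[0,31,59],[-22,93,65]): cv2.circle(im,tuple(map(int,D([P])[0])),3,(0,0,255),-1)
    a,b,c,d=[i*k for i in box]; return im[b:d,a:c]
A=draw(p,"t",5,(170,180,325,270)); B=draw(s,"s",5,(190,165,345,230))
im=np.vstack([A,B]); cv2.imwrite("pics/fit.png",cv2.resize(im,None,fx=.77,fy=.77)); print(im.shape)
E
```

```text
[5.62192586e+02 1.07425318e+01 1.77511537e-01] [-0.01  0.    0.01 -0.  ]
[5.62615202e+02 1.10466927e+01 1.79818185e-01] [-0.18 -0.32 -0.13 -0.18 -0.22 -0.65 -0.1  -0.36]
breaker [[579.2 -80.5  65. ]]
master [[546.5 -23.4  65. ]]
key [[557.1  41.5  59. ]]
pump [[524.3  98.6  65. ]]
(775, 775, 3)
```

View pics/fit.png

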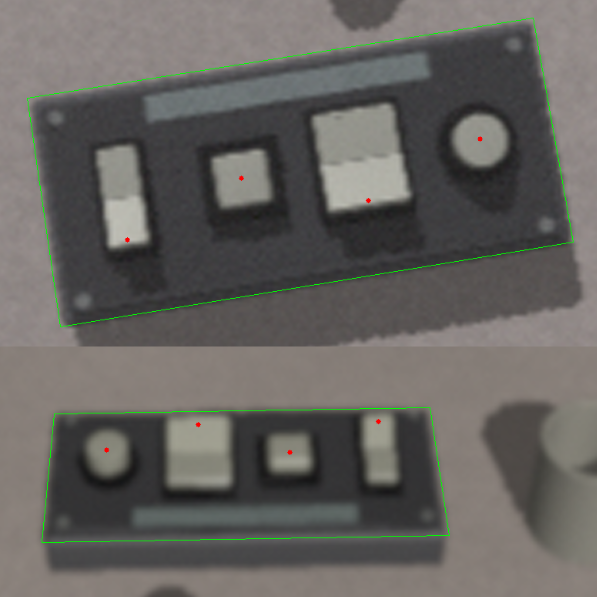

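The fit lies on the panel outline and on all four controls in both views: centre (562.6, 11.0), yaw 0.18. First move: shut the fingers, align with the panel and fly above the breaker at z 245, clear of the bottle.

jog_arm --plan "0 0 0 0.23 1;0 0 0 0.23 1;0.47 -0.56 0 0 1;0.47 -0.56 0 0 1;0.47 -0.56 0 0 1;0.47 -0.56 0 0 1;0.47 -0.56 0 0 1;0.47 -0.56 0 0 1;0.47 -0.56 0 0 1;0.47 -0.56 0 0 1;0.47 -0.56 0 0 1;0.47 -0.56 0 0 1;0.47 -0.56 0 0 1;0.47 -0.56 0 0 1;0.47 -0.56 0 0 1;0.47 -0.56 0 0 1"

```text
time_s: 3.3
tcp_pos: [580.7, -80.9, 245.5]
ee_rot: [0.0, 0.996, 0.09, 0.0]
contact_force: [0.9, -1.0, 0.1]
opening: 0.001
gripper_force: 0.0
```

```bash
cat >> h.py <<'E'
V=(562.6,11.0,0.179)
def rel():
    o=env.observe(); q=o["ee_rot"]; r=R.from_quat([q[1],q[2],q[3],q[0]]).as_matrix()
    t=o["tcp_pos"]; tip=t+r[:,2]*env.tcp_to_tips
    print("t",o["time_s"],"tcp",t.round(1),"F",o["contact_force"].round(1),"open",round(o["opening"],3),"yaw",np.arctan2(r[1,0],r[0,0]).round(3),"z",r[:,2].round(3))
    for n,P in dict(breaker=[0,-93,65],master=[-22,-31,65],pump=[-22,93,65]).items(): print(n,"units",((r.T@(pts(V,[P])[0]-tip))/60).round(3))
E
python3 -c "
from h import *
rel()"
```

```text
t 3.3 tcp [580.7 -80.9 245.5] F [ 0.9 -1.   0.1] open 0.001 yaw 0.181 z [ 0. -0. -1.]
breaker units [-0.025 -0.011  2.775]
master units [-0.389 -1.045  2.775]
pump units [-0.386 -3.111  2.775]
```

jog_arm --plan "-0.02 -0.01 0.5 0 1;0 0 0.5 0 1;0 0 0.5 0 1;0 0 0.5 0 1;0 0 0.5 0 1;0 0 0.1 0 1;0 0 0.05 0 1;0 0 0.05 0 1;0 0 0.05 0 1;0 0 0.05 0 1;0 0 0.05 0 1;0 0 0 0 1"

```text
time_s: 4.8
tcp_pos: [578.7, -81.7, 74.2]
ee_rot: [-0.0, 0.996, 0.09, -0.0]
contact_force: [0.5, 0.1, 0.0]
opening: 0.002
gripper_force: 0.0
```

```bash
python3 -c "
from h import *
rel()
p=env.snapshot('wrist'); cv2.imwrite('pics/w1.png',p['img'][:,:,::-1])"
```

```text
t 4.8 tcp [578.7 -81.7  74.2] F [0.5 0.1 0. ] open 0.002 yaw 0.181 z [-0.  0. -1.]
breaker units [ 0.01  -0.018 -0.081]
master units [-0.354 -1.052 -0.08 ]
pump units [-0.351 -3.119 -0.08 ]
```

View pics/w1.png

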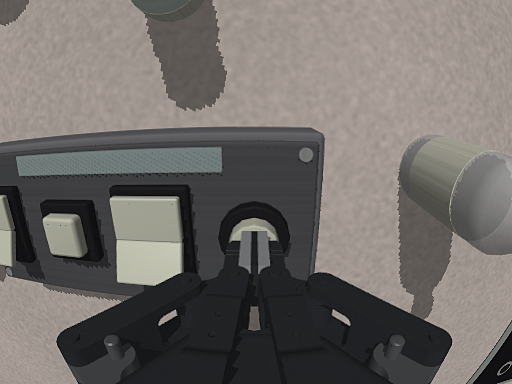

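The fingers stand over the button at (255,235), centred. I keep pressing until the force shows the stop.

jog_arm --plan "0 0 0.03 0 1;0 0 0.03 0 1"

```text
time_s: 5.1
tcp_pos: [578.7, -81.7, 70.8]
ee_rot: [-0.0, 0.996, 0.09, 0.0]
contact_force: [-4.1, 1.3, 18.7]
opening: 0.003
gripper_force: 9.7
```

jog_arm --plan "0 0 0.03 0 1;0 0 0 0 1"

```text
time_s: 5.35
tcp_pos: [578.9, -81.7, 70.4]
ee_rot: [0.0, 0.996, 0.09, 0.0]
contact_force: [-11.0, 0.7, 32.1]
opening: -0.004
gripper_force: 15.6
```

The force climbs to 32 N with tips at z 56.5 (expected 57), so the button is home. Lift and go above the master rocker's near half.

jog_arm --plan "0 0 -0.4 0 1;0 0 -0.5 0 1;-0.18 -0.52 0 0 1;-0.18 -0.52 0 0 1;0 0 0 0 1"

```text
time_s: 5.98
tcp_pos: [545.4, -22.0, 122.9]
ee_rot: [-0.0, 0.996, 0.092, -0.0]
contact_force: [0.6, -1.1, -1.1]
opening: -0.002
gripper_force: 0.0
```

```bash
python3 -c "
from h import *
rel()
p=env.snapshot('wrist'); cv2.imwrite('pics/w2.png',p['img'][:,:,::-1])"
```

```text
t 5.975 tcp [545.4 -22.  122.9] F [ 0.6 -1.1 -1.1] open -0.002 yaw 0.184 z [-0.     0.001 -1.   ]
breaker units [0.376 1.062 0.731]
master units [0.014 0.027 0.732]
pump units [ 0.025 -2.04   0.734]
```

View pics/w2.png

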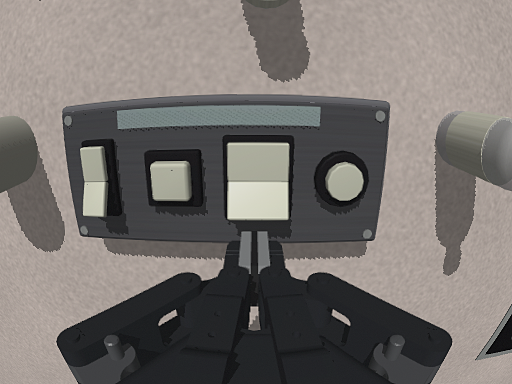

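The tips line up with the near half of the wide rocker (258,200), and the round button at (345,180) looks flush. Pressing the master.

jog_arm --plan "0.01 0.03 0.4 0 1;0 0 0.2 0 1;0 0 0.06 0 1;0 0 0.06 0 1;0 0 0.06 0 1;0 0 0.05 0 1;0 0 0.03 0 1;0 0 0 0 1"

```text
time_s: 7.02
tcp_pos: [547.4, -25.8, 71.3]
ee_rot: [-0.0, 0.996, 0.09, 0.0]
contact_force: [0.7, -0.4, 0.5]
opening: 0.003
gripper_force: 0.0
```

jog_arm --plan "0 0 0.03 0 1;0 0 0 0 1"

```text
time_s: 7.28
tcp_pos: [547.4, -25.8, 69.9]
ee_rot: [0.0, 0.996, 0.09, 0.0]
contact_force: [-3.7, -0.8, 9.3]
opening: -0.001
gripper_force: 4.8
```

jog_arm --plan "0 0 0.03 0 1;0 0 0 0 1"

```text
time_s: 7.52
tcp_pos: [547.5, -25.8, 69.4]
ee_rot: [0.0, 0.996, 0.09, 0.0]
contact_force: [-12.9, -0.0, 37.3]
opening: -0.004
gripper_force: 18.8
```

jog_arm --plan "0 0 -0.4 0 1;0 0 -0.5 0 1;0 0 0 0 1"

```text
time_s: 7.9
tcp_pos: [548.7, -25.7, 123.7]
ee_rot: [0.0, 0.996, 0.09, 0.002]
contact_force: [-1.1, -1.3, -0.1]
opening: -0.001
gripper_force: 0.0
```

```bash
python3 -c "
from h import *
rel()
p=env.snapshot('wrist'); cv2.imwrite('pics/w3.png',p['img'][:,:,::-1])"
```

```text
t 7.9 tcp [548.7 -25.7 123.7] F [-1.1 -1.3 -0.1] open -0.001 yaw 0.181 z [ 0.004  0.    -1.   ]
breaker units [0.332 0.989 0.747]
master units [-0.033 -0.045  0.745]
pump units [-0.029 -2.112  0.744]
```

View pics/w3.png

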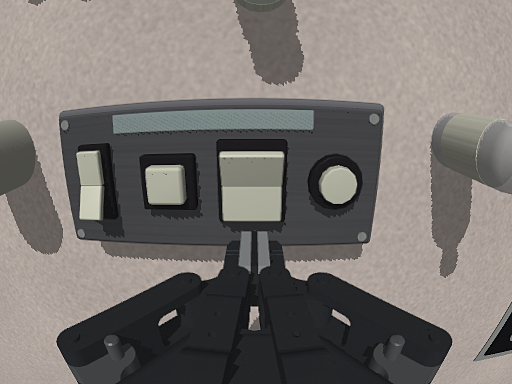

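The wide rocker (252,185) has tipped: its far half now stands up, and the stop held at 37 N. Now the pump rocker.

jog_arm --plan "-0.02 -0.53 0 0 1;-0.01 -0.53 0 0 1;0 -0.53 0 0 1;0 -0.52 0 0 1;0 0 0 0 1;0 0 0 0 1"

```text
time_s: 8.7
tcp_pos: [522.4, 97.9, 121.0]
ee_rot: [0.0, 0.996, 0.09, -0.0]
contact_force: [-0.3, -0.8, 0.2]
opening: -0.002
gripper_force: 0.0
```

```bash
python3 -c "
from h import *
rel()
p=env.snapshot('wrist'); cv2.imwrite('pics/w4.png',p['img'][:,:,::-1])"
```

```text
t 8.7 tcp [522.4  97.9 121. ] F [-0.3 -0.8  0.2] open -0.002 yaw 0.181 z [-0.001 -0.    -1.   ]
breaker units [0.396 3.095 0.701]
master units [0.031 2.061 0.701]
pump units [ 0.035 -0.006  0.701]
```

View pics/w4.png

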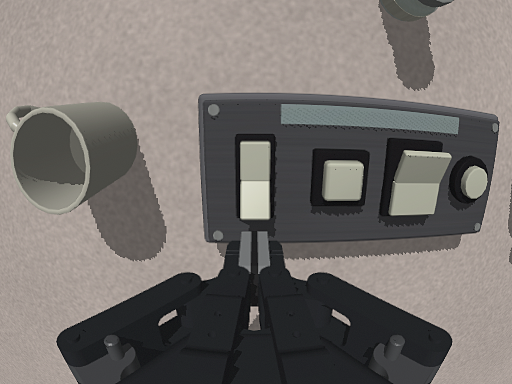

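The tips line up with the narrow rocker's near half (255,200). The master's far half is clearly up at (425,165). Pressing.

jog_arm --plan "0.04 0 0.4 0 1;0 0 0.2 0 1;0 0 0.06 0 1;0 0 0.06 0 1;0 0 0.06 0 1;0 0 0.05 0 1;0 0 0.03 0 1;0 0 0 0 1"

```text
time_s: 9.75
tcp_pos: [525.1, 98.9, 70.1]
ee_rot: [-0.0, 0.996, 0.09, 0.0]
contact_force: [-1.3, 0.3, 0.8]
opening: 0.001
gripper_force: 0.0
```

jog_arm --plan "0 0 0.03 0 1;0 0 0 0 1"

```text
time_s: 10.0
tcp_pos: [525.3, 99.0, 69.6]
ee_rot: [0.0, 0.996, 0.09, 0.0]
contact_force: [-10.0, -2.8, 29.0]
opening: 0.003
gripper_force: 14.4
```

It reached its stop. Lift clear and check.

jog_arm --plan "0 0 -0.4 0 1;0 0 -0.5 0 1;0 0 -0.7 0 1;0 0 -0.7 0 1;0 0 0 0 1;0 0 0 0 1"

```text
time_s: 10.75
tcp_pos: [524.9, 98.7, 206.0]
ee_rot: [-0.0, 0.996, 0.09, 0.0]
contact_force: [0.2, 0.7, -1.1]
opening: 0.001
gripper_force: 0.0
```

```bash
python3 -c "
from h import *
rel()
p=env.snapshot('wrist'); cv2.imwrite('pics/w5.png',p['img'][:,:,::-1])"
```

```text
t 10.75 tcp [524.9  98.7 206. ] F [ 0.2  0.7 -1.1] open 0.001 yaw 0.181 z [ 0.  0. -1.]
breaker units [0.352 3.101 2.116]
master units [-0.013  2.067  2.116]
pump units [-0.009  0.     2.116]
```

View pics/w5.png

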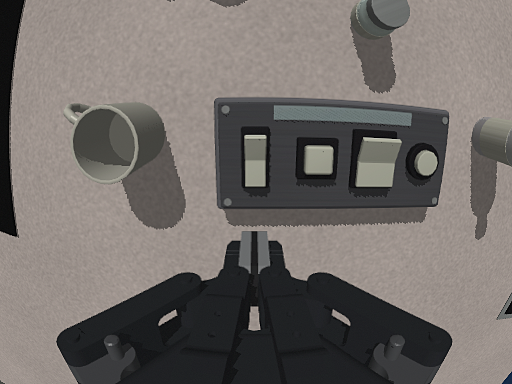

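Both rockers are tipped (255,160 and 378,160), the button (426,162) is in, the key is up, and the mug, jar and bottle are still standing.

```bash
python3 -c "
from workcell import env
print(env.hand_in())"
```

```text
the job is handed in; nothing more can be done
None
```

I pushed the breaker home, then tipped the master rocker and then the pump rocker to their stops, without touching the key, mug, bottle or jar; the job is handed in with the hand clear, but no verdict came back.

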